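# Deal the second round of spice jars

### The job

The red-lidded spice jars are being dealt out in turn between the blue and the yellow order tray, and the first round is done: each tray already holds one. Deal the second round with the two red-lidded jars that still stand on the bench: first one into the empty compartment of the blue tray, then the other into the empty compartment of the yellow tray, so that each tray holds two. Set each jar down gently, upright on the compartment's floor, and let go of it before fetching the next; do not drop it or knock it over.

Things in the scene. Friction and masses are not known exactly. Their poses are not given: they have to be found in the camera images.
- jar_1: one of the two loose red-lidded spice jars on the bench (alike; either may go to either tray): upright round amber jar, paper label, 50 mm in diameter up to 62 mm, then a red lid of 48 mm up to its height of 80 mm; 0.09-0.18 kg, stiff. Origin: centre of its underside, z up. Over 110 mm, centre to centre, from other jars. Two jars of the same shape, white- and green-lidded, stand near: not wanted.
- jar_2: one of the two loose red-lidded spice jars on the bench (alike; either may go to either tray): upright round amber jar, paper label, 50 mm in diameter up to 62 mm, then a red lid of 48 mm up to its height of 80 mm; 0.09-0.18 kg, stiff. Origin: centre of its underside, z up. Over 110 mm, centre to centre, from other jars. Two jars of the same shape, white- and green-lidded, stand near: not wanted.
- blue_spot (a point): centre of the empty compartment's floor in the blue tray, 4 mm above the bench; z up. The fixed tray (196 x 100 mm, walls 4 mm thick, 26 mm high, left or right, turned any way) has two compartments, 92 x 92 mm inside; the other, centred 96 mm off towards this point's -x, already holds a red-lidded jar of the same size, held fast in a cardboard insert (top 84 mm above the bench).
- yellow_spot (a point): centre of the empty compartment's floor in the yellow tray, 4 mm above the bench; z up. The fixed tray (196 x 100 mm, walls 4 mm thick, 26 mm high, left or right, turned any way) has two compartments, 92 x 92 mm inside; the other, centred 96 mm off towards this point's -x, already holds a red-lidded jar of the same size, held fast in a cardboard insert (top 84 mm above the bench).
Not all that is in view belongs to the job. What is shaped like the jar_2 but purple is not meant.

How it is judged:
By the outcome, as a careful person would: the job done as asked, in the order asked, and still so for the second after the job is handed in, with the robot touching nothing.
It also fails if it takes over 51 s, if anything falls off the work surface, if the arm or the gripper's body presses on something with over 40 N, if the wrist force passes 120 N, or if a joint passes its speed limit or range.

### The arm

A 6-joint arm with a two-finger parallel gripper is mounted at the origin on the work surface. World frame = base frame: x ahead of the robot, y to its left, z up, the work surface at z = 0. Lengths are in m, angles in degrees, forces in N, time in s.
With the tool pointing down it reaches from about 0.375 to 0.9 m from the base axis. Payload 3.1 kg.
Tool frame: the origin (TCP) lies at the very end of the fingers, on their centre line; the grasp point (between the pads) lies 19 mm behind it; z points along the fingers, y is the direction in which the jaws open and shut (so a half turn about z gives the same grasp; the last joint's range is limited). The gripper opens to 87 mm and grips with 3 to 60 N. Pads are 19 mm wide; open, the fingers measure 117 mm over their backs; the gripper's body (75 mm by 190 mm) begins 51 mm behind the grasp point.
Start: joints at [-85.17, 30.224, 82.088, -0, 67.689, -10.227], TCP at [0.162, -0.604, 0.223] pointing down, gripper open.
Joint ranges: [-176.69, 176.69], [-43.24, 126.21], [12.49, 139.97], [-82, 262], [0, 151.66], [-163.58, 163.58]. Speed limits (degrees/s): [159.86, 159.86, 180, 180, 180, 180].

### API

Orientations are given as a 3x3 rotation matrix whose columns are the frame's x, y, z axes.
In Python, from rig import bot gives the robot as it stands. The module is installed in compiled form; this text tells all that it offers.
- The arm moves only by the tool play_rows, never from a script. Its argument "targets" is a list of rows, each a list of 7 numbers: the closure, from 0 (fully open) to 1 (shut), then the shift along the world's x, y, z in m, then the turn, a rotation vector about the world's x, y, z in rad. A call has 1 to 12 rows; each row shifts and turns the commanded pose from where the row before left it; what a row does not reach is not made up. A row lasts 1/8 s, in which the tool goes at most 62.5 mm and 10.7 degrees, less where a joint would pass 70% of its speed; a pose out of reach is approached as far as the arm can. A call with a gripper value outside its range is refused whole. The fingers move at their own pace and stop on an object; the grip force is fixed at half the most. Time passes only in rows, so rows that do not move let the fingers close. It gives the time, the measured TCP pose, the force and the opening at its end, in the units of the state.
- bot.read_state(): the state, without advancing time (a new reading comes with each control period).
- bot.capture(name): name is "scene" or "top" or "wrist"; returns the picture (400x640x3 uint8, blue, green, red); there is no depth.
- bot.get_calibration(name): a dict with "fx", "fy", "cx", "cy" (pixels), "R" (3x3) and "t" (3): a world point X has camera coordinates R X + t. Camera axes: x right, y down, z forward; pixel columns grow to the right and rows downward; lengths in m; the calibration is good to about 2 mm. A picture is of the moment at which its call begins: read the wrist's pose just before it. get_calibration takes no time and is no camera call; for the wrist camera it gives the pose at the moment of the call.
- bot.hand_in(): hands the job in, once; it reports no verdict.
The state is a dict: "time_s": time; "joint_positions": joint angles; "qvel": joint speeds; "tau": joint torques, N m; "position": TCP position; "tcp_rot": TCP orientation; "force": force on the tool from outside, world axes, zero at the start; "moment": the same for the moment, N m; "opening": opening from 0.0 (shut) to 1.0 (fully open).
Only numpy, scipy, OpenCV 4.12 (cv2) and the standard library are available. Lean on these libraries where they do the work, as an engineer would, in place of code of your own. Each camera call takes 0.05 s, during which the arm holds its last target. There are 200 camera calls.

## Working session

There is one attempt and no reset: what is moved stays moved. The work goes in short steps, Python scripts to look and compute and a tool call to move; the robot and the scene stay as the last step left them, time stands still between calls to the robot, and variables do not carry over. Pictures are saved under pics/ and viewed, about 8 in all and at most 12, crops included, and the job is handed in when it is done.

Besides the shell and the picture viewer there is one more tool, called after ">>>" as name(argument=value, ...) on one line, values as JSON. play_rows: Moves the arm, as the interface text tells. Its arguments: {"type":"object","properties":{"targets":{"type":"array","items":{"type":"array","items":{"type":"number"}}}},"required":["targets"]}

```bash
mkdir -p pics; python3 - <<'E'
from rig import bot
import cv2
s=bot.read_state();print(s['time_s'],s['position'],s['tcp_rot'],s['opening'])
for n in("top","scene"):
    c=bot.get_calibration(n);print(n,c)
    cv2.imwrite(f"pics/{n}0.png",bot.capture(n))
E
```

```text
0.0 [ 0.16230787 -0.6028063   0.22159891] [[ 9.65675447e-01  2.59751598e-01 -1.98044124e-04]
 [ 2.59751429e-01 -9.65673210e-01  2.10863439e-03]
 [ 3.56475246e-04 -2.08769870e-03 -9.99997757e-01]] 1.0025210811713376
top {'fx': 475.702093908236, 'fy': 475.702093908236, 'cx': 324.10992848784576, 'cy': 194.02648444384286, 'R': array([[-0.01202848, -0.99983124,  0.0138854 ],
       [-0.99575165,  0.0107093 , -0.09145468],
       [ 0.09129054, -0.01492647, -0.99571243]]), 't': array([0.02121262, 0.5763645 , 1.12413706])}
scene {'fx': 376.1327121363301, 'fy': 376.1327121363301, 'cx': 320.58276975010665, 'cy': 203.95710690064058, 'R': array([[ 0.75698448,  0.65343233, -0.00083605],
       [ 0.37589544, -0.43651101, -0.81741101],
       [-0.53448772,  0.61845318, -0.57605429]]), 't': array([-0.46781219, -0.18556204,  1.20791497])}
```

View pics/top0.png

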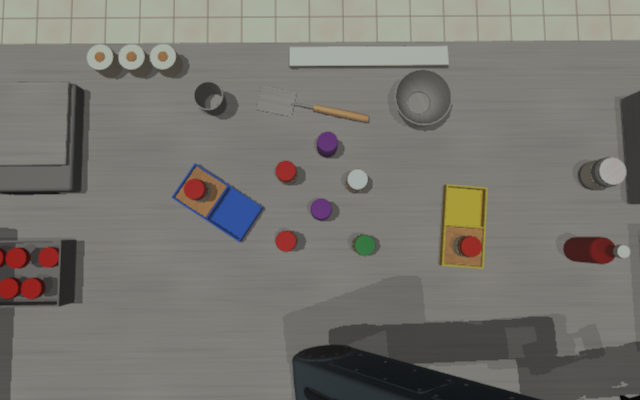

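View pics/scene0.png

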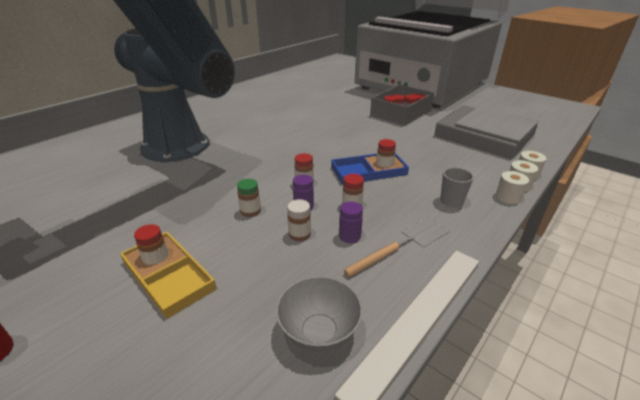

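Top view: the loose red lids are at about (286,172) and (286,241). The empty blue compartment is near (236,213) and the empty yellow one near (465,207). White is at (358,180), green at (365,245), and purple at (328,144) and (321,209). The scene view confirms this layout.

```bash
cat > h.py <<'E'
import numpy as np,cv2
from rig import bot
def ray(c,uv,z):
    d=c['R'].T@np.array([(uv[0]-c['cx'])/c['fx'],(uv[1]-c['cy'])/c['fy'],1]);o=-c['R'].T@c['t']
    return o+d*(z-o[2])/d[2]
def proj(c,X):
    p=c['R']@np.asarray(X)+c['t'];return c['fx']*p[0]/p[2]+c['cx'],c['fy']*p[1]/p[2]+c['cy']
def mask(im,col):
    h=cv2.cvtColor(im,cv2.COLOR_BGR2HSV)
    r={'red':[((0,150,70),(6,255,255)),((174,150,70),(180,255,255))],'blue':[((105,130,50),(125,255,255))],'yellow':[((22,130,70),(32,255,255))],
       'purple':[((130,100,30),(160,255,255))],'green':[((45,100,40),(80,255,255))]}[col]
    m=0
    for a,b in r:m=m|cv2.inRange(h,a,b)
    return m
def blobs(m,amin=100):
    return [k for k in cv2.findContours(m,cv2.RETR_EXTERNAL,cv2.CHAIN_APPROX_NONE)[0] if cv2.contourArea(k)>amin]
E
python3 - <<'E'
from h import *
im=cv2.imread('pics/top0.png');c=bot.get_calibration('top')
for col in('red','purple','green'):
    for k in blobs(mask(im,col)):
        (u,v),r=cv2.minEnclosingCircle(k)
        if 170<u<500: print(col,(u,v),r,ray(c,(u,v),.078).round(4))
for col in('blue','yellow'):
    k=np.vstack(blobs(mask(im,col),30)).reshape(-1,2)
    P=np.array([ray(c,p,.026)[:2] for p in k],np.float32)
    r=cv2.minAreaRect(P*1000);print(col,r,cv2.boxPoints(r).round(0).tolist())
print(ray(c,(358,180),.078))
# scene check
s=cv2.imread('pics/scene0.png');cs=bot.get_calibration('scene')
for k in blobs(mask(s,'red'),40):
    (u,v),r=cv2.minEnclosingCircle(k);print('scene',(u,v),r,ray(cs,(u,v),.071).round(3))
E
```

```text
red (470.43670654296875, 245.74472045898438) 10.801464080810547 [ 0.449  -0.3191  0.078 ]
red (285.68603515625, 240.73255920410156) 10.222419738769531 [0.4656 0.1045 0.078 ]
red (194.15724182128906, 188.66253662109375) 10.500514030456543 [0.5874 0.3145 0.078 ]
red (285.51739501953125, 170.65652465820312) 10.05488109588623 [0.6272 0.1042 0.078 ]
purple (320.8125, 209.0) 10.388081550598145 [0.5373 0.0234 0.078 ]
purple (326.22076416015625, 142.66883850097656) 11.024992942810059 [0.6921 0.009  0.078 ]
green (364.0853576660156, 244.7926788330078) 10.157482147216797 [ 0.4541 -0.0747  0.078 ]
blue ((560.1102294921875, 272.95758056640625), (196.59890747070312, 99.10070037841797), 56.47105026245117) [[465.0, 218.0], [547.0, 164.0], [656.0, 328.0], [573.0, 382.0]]
yellow ((496.3065490722656, -320.1619567871094), (104.77074432373047, 193.91664123535156), 84.615234375) [[395.0, -363.0], [588.0, -381.0], [598.0, -277.0], [405.0, -259.0]]
[ 0.60362405 -0.06352203  0.078     ]
scene (5.0, 337.0) 13.000100135803223 [ 0.503 -0.568  0.071]
scene (147.57142639160156, 234.4642791748047) 12.82470989227295 [ 0.442 -0.314  0.071]
scene (353.0833435058594, 179.0) 9.138303756713867 [0.622 0.115 0.071]
scene (303.3999938964844, 158.0) 7.665613174438477 [0.459 0.115 0.071]
scene (387.0, 143.0) 7.280210018157959 [0.578 0.335 0.071]
scene (404.0, 97.0) 19.026397705078125 [0.418 0.698 0.071]
```

>>> play_rows(targets=[[0, 0.03, 0.04, 0, 0, 0, 0.06], [0, 0.03, 0.04, 0, 0, 0, 0.06], [0, 0.03, 0.04, 0, 0, 0, 0.06], [0, 0.03, 0.04, 0, 0, 0, 0.06], [0, 0.03, 0.04, 0, 0, 0, 0.06], [0, 0.03, 0.04, 0, 0, 0, 0.06], [0, 0.03, 0.04, 0, 0, 0, 0.06], [0, 0.03, 0.04, 0, 0, 0, 0.06], [0, 0.03, 0.04, 0, 0, 0, 0.06], [0, 0.03, 0.04, 0, 0, 0, 0.06], [0, 0, 0.04, 0, 0, 0, 0.06], [0, 0, 0.04, 0, 0, 0, 0.06]])

```text
time_s: 1.6
position: [0.4624, -0.1219, 0.2222]
tcp_rot: [[0.553, 0.833, -0.001], [0.833, -0.553, 0.001], [0.0, -0.001, -1.0]]
force: [0.7, 0.4, 0.0]
opening: 0.998
```

>>> play_rows(targets=[[0, 0, 0.04, 0, 0, 0, 0], [0, 0, 0.04, 0, 0, 0, 0], [0, 0, 0.04, 0, 0, 0, 0], [0, 0, 0.03, 0, 0, 0, 0], [0, 0, 0.03, 0, 0, 0, 0], [0, 0, 0.02, 0, 0, 0, 0], [0, 0, 0, 0, 0, 0, 0], [0, 0, 0, 0, 0, 0, 0]])

```text
time_s: 2.6
position: [0.4623, 0.076, 0.2224]
tcp_rot: [[0.555, 0.832, -0.0], [0.832, -0.555, -0.0], [-0.001, -0.0, -1.0]]
force: [-0.3, 0.4, -0.4]
opening: 0.999
```

```bash
cat > look.py <<'E'
import sys
from h import *
n=sys.argv[1]
s=bot.read_state();c=bot.get_calibration('wrist');im=bot.capture('wrist');cv2.imwrite(f'pics/{n}.png',im)
R=s['tcp_rot'];print('t',s['time_s'],'p',s['position'].round(4),'psi',np.degrees(np.arctan2(R[1,0],R[0,0])).round(2),'open',s['opening'],'F',s['force'],'j',s['joint_positions'].round(1))
for k in blobs(mask(im,'red'),200):
    (u,v),r=cv2.minEnclosingCircle(k);e=cv2.fitEllipse(k);print('red',(u,v),r,e,ray(c,(u,v),.08)[:2].round(4),ray(c,(u,v),.071)[:2].round(4))
print('cam',(-c['R'].T@c['t']).round(3),'tcp px',proj(c,s['position']))
E
python3 look.py w1
```

```text
t 2.6 p [0.4623 0.076  0.2224] psi 56.31 open 0.9993271164193831 F [-0.28428531  0.35031166 -0.42636593] j [ -4.4  18.2 103.8  -0.   57.9  29.3]
red (308.5, 158.65554809570312) 23.787399291992188 ((308.3404846191406, 158.72183227539062), (45.76681900024414, 46.62431716918945), 176.20863342285156) [0.4665 0.1065] [0.4653 0.1055]
red (454.41485595703125, 63.684913635253906) 29.537214279174805 ((453.3811950683594, 62.42709732055664), (50.91746520996094, 56.94608688354492), 39.878143310546875) [0.6268 0.1046] [0.6303 0.1035]
cam [0.507 0.143 0.385] tcp px (np.float64(321.8986862492672), np.float64(248.14421039240432))
```

View pics/w1.png

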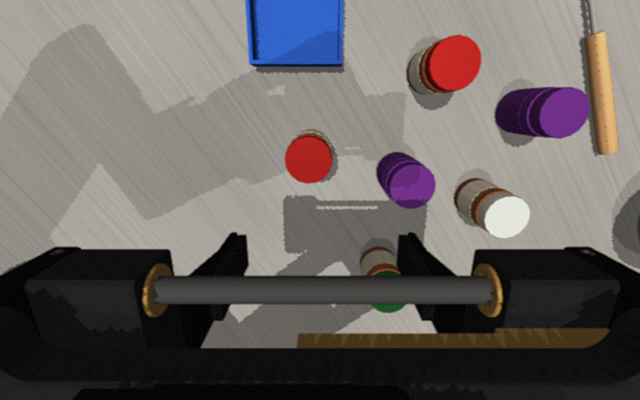

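The wrist view shows the near red lid at (308,159) and the far one at (454,63). Both agree with the top view to about 2 mm. Next I align over the near jar and descend.

>>> play_rows(targets=[[0, 0.004, 0.0295, 0, 0, 0, 0], [0, 0, 0, -0.03, 0, 0, 0], [0, 0, 0, -0.04, 0, 0, 0], [0, 0, 0, -0.04, 0, 0, 0], [0, 0, 0, -0.03, 0, 0, 0], [0, 0, 0, -0.03, 0, 0, 0], [0, 0, 0, -0.015, 0, 0, 0], [0, 0, 0, -0.008, 0, 0, 0], [0, 0, 0, 0, 0, 0, 0]])

```text
time_s: 3.78
position: [0.4666, 0.1058, 0.0296]
tcp_rot: [[0.555, 0.832, 0.0], [0.832, -0.555, -0.0], [0.0, 0.0, -1.0]]
force: [-0.0, -0.7, 0.8]
opening: 1.004
```

>>> play_rows(targets=[[1, 0, 0, 0, 0, 0, 0], [1, 0, 0, 0, 0, 0, 0], [1, 0, 0, 0, 0, 0, 0], [1, 0, 0, 0, 0, 0, 0], [1, 0, 0, 0, 0, 0, 0], [1, 0, 0, 0, 0, 0, 0]])

```text
time_s: 4.53
position: [0.4664, 0.106, 0.0297]
tcp_rot: [[0.555, 0.832, 0.0], [0.832, -0.555, 0.0], [0.0, 0.0, -1.0]]
force: [-0.7, 0.3, 3.0]
opening: 0.568
```

Gripped (opening 0.568 ≈ 49 mm). Next I lift and carry it above the blue spot.

>>> play_rows(targets=[[1, 0, 0, 0.01, 0, 0, 0], [1, 0, 0, 0.02, 0, 0, 0], [1, 0, 0, 0.03, 0, 0, 0], [1, 0, 0, 0.02, 0, 0, 0], [1, 0.007, 0.013, 0, 0, 0, 0], [1, 0.015, 0.029, 0, 0, 0, 0], [1, 0.015, 0.029, 0, 0, 0, 0], [1, 0.015, 0.029, 0, 0, 0, 0], [1, 0.01, 0.018, 0, 0, 0, 0], [1, 0.005, 0.009, 0, 0, 0, 0], [1, 0, 0, 0, 0, 0, 0], [1, 0, 0, 0, 0, 0, 0]])

```text
time_s: 6.02
position: [0.5325, 0.2324, 0.1091]
tcp_rot: [[0.555, 0.832, -0.002], [0.832, -0.555, -0.001], [-0.001, -0.001, -1.0]]
force: [0.2, -0.6, -1.6]
opening: 0.567
```

```bash
python3 look.py w2; python3 - <<'E'
from h import *
a=bot.capture('scene');cv2.imwrite('pics/s2.png',a)
w=cv2.imread('pics/w2.png');cv2.imwrite('pics/c2.png',np.hstack([w[:,:640],cv2.resize(a[100:240,270:450],(514,400))])[:, :1154])
im=cv2.imread('pics/c2.png');cv2.imwrite('pics/c2.png',cv2.resize(im,(800,277)))
c=bot.get_calibration('wrist')
k=np.vstack(blobs(mask(w,'blue'),30)).reshape(-1,2);P=np.array([ray(c,p,.026)[:2] for p in k],np.float32)
r=cv2.minAreaRect(P*1000);print(r,cv2.boxPoints(r).round().tolist())
E
```

```text
t 6.025 p [0.5325 0.2324 0.1091] psi 56.29 open 0.5666309594776711 F [ 0.19687455 -0.55384244 -1.57207849] j [12.6 35.6 94.1 -0.  50.4 46.3]
red (322.0, 307.5) 54.113407135009766 ((321.8019104003906, 317.3945617675781), (30.87334442138672, 129.2749481201172), 90.00768280029297) [0.4979 0.1806] [0.4942 0.175 ]
red (536.5, 266.5) 20.359373092651367 ((536.4644165039062, 267.2729187011719), (10.09565258026123, 36.14290237426758), 120.14439392089844) [0.6414 0.1255] [0.6444 0.1173]
red (321.98980712890625, 272.5) 49.01284408569336 ((321.83831787109375, 258.8895263671875), (39.756587982177734, 102.63754272460938), 89.8672103881836) [0.514  0.2047] [0.511  0.2002]
red (321.5, 68.69767761230469) 44.71851348876953 ((321.567138671875, 68.72010803222656), (81.68473052978516, 88.64520263671875), 179.15939331054688) [0.5875 0.3153] [0.588  0.3161]
cam [0.578 0.299 0.271] tcp px (np.float64(321.9203193727788), np.float64(248.1191821634607))
((564.852783203125, 280.85162353515625), (179.7130126953125, 100.1495132446289), 56.23468017578125) [[473.0, 234.0], [557.0, 178.0], [656.0, 328.0], [573.0, 383.0]]
```

View pics/c2.png

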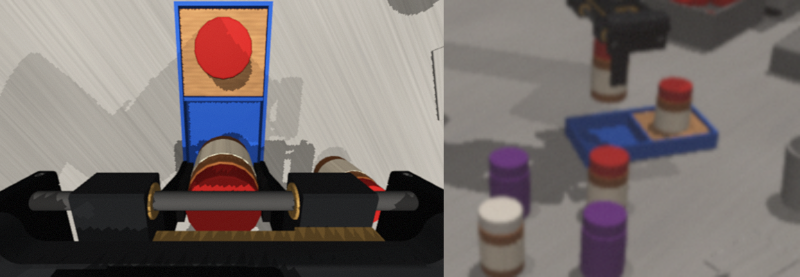

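The jar is held upright and centred across the tray axis. The tray's far corners put the blue spot at (0.5336, 0.234). I'll lower it and make the last part slow.

>>> play_rows(targets=[[1, 0.001, 0.001, -0.02, 0, 0, 0], [1, 0, 0, -0.02, 0, 0, 0], [1, 0, 0, -0.015, 0, 0, 0], [1, 0, 0, -0.01, 0, 0, 0], [1, 0, 0, -0.005, 0, 0, 0], [1, 0, 0, -0.002, 0, 0, 0], [1, 0, 0, -0.0015, 0, 0, 0], [1, 0, 0, -0.001, 0, 0, 0], [1, 0, 0, 0, 0, 0, 0], [1, 0, 0, 0, 0, 0, 0]])

```text
time_s: 7.38
position: [0.5345, 0.234, 0.0352]
tcp_rot: [[0.555, 0.832, 0.0], [0.832, -0.555, 0.0], [0.0, 0.0, -1.0]]
force: [0.2, 0.1, -1.7]
opening: 0.568
```

>>> play_rows(targets=[[1, 0, 0, -0.001, 0, 0, 0], [1, 0, 0, -0.0005, 0, 0, 0], [1, 0, 0, 0, 0, 0, 0], [1, 0, 0, 0, 0, 0, 0]])

```text
time_s: 7.88
position: [0.5344, 0.234, 0.0337]
tcp_rot: [[0.555, 0.832, -0.0], [0.832, -0.555, -0.0], [-0.0, -0.0, -1.0]]
force: [-0.4, 0.9, 1.6]
opening: 0.565
```

The force changed sign, so the jar is touching the floor. Releasing now.

>>> play_rows(targets=[[1, 0, 0, -0.0003, 0, 0, 0], [0.7, 0, 0, 0, 0, 0, 0], [0.3, 0, 0, 0, 0, 0, 0], [0, 0, 0, 0, 0, 0, 0], [0, 0, 0, 0, 0, 0, 0], [0, 0, 0, 0, 0, 0, 0]])

```text
time_s: 8.62
position: [0.5344, 0.234, 0.033]
tcp_rot: [[0.555, 0.832, -0.0], [0.832, -0.555, -0.0], [-0.0, -0.0, -1.0]]
force: [-0.1, 0.7, 0.6]
opening: 0.931
```

>>> play_rows(targets=[[0, 0, 0, 0.01, 0, 0, 0], [0, 0, 0, 0.03, 0, 0, 0], [0, 0, 0, 0.04, 0, 0, 0], [0, 0, 0, 0.05, 0, 0, 0], [0, 0, 0, 0.05, 0, 0, 0], [0, 0, 0, 0, 0, 0, 0], [0, 0, 0, 0, 0, 0, 0]])

```text
time_s: 9.5
position: [0.5338, 0.2338, 0.2134]
tcp_rot: [[0.555, 0.832, -0.0], [0.832, -0.555, -0.0], [-0.0, -0.0, -1.0]]
force: [-1.2, 0.0, 0.1]
opening: 1.005
```

```bash
python3 look.py w3; python3 - <<'E'
from h import *
a=bot.capture('scene');w=cv2.imread('pics/w3.png')
cv2.imwrite('pics/c3.png',cv2.resize(np.hstack([w,cv2.resize(a[100:240,270:450],(514,400))]),(800,277)))
E
```

```text
t 9.5 p [0.5338 0.2338 0.2134] psi 56.31 open 1.0045363572624189 F [-1.2369299   0.01186673  0.14908156] j [12.7 27.6 88.9 -0.  63.6 46.4]
red (462.2405090332031, 234.82911682128906) 24.31576156616211 ((462.71185302734375, 235.29409790039062), (44.30058288574219, 45.45820617675781), 115.74960327148438) [0.6275 0.1104] [0.629  0.1046]
red (322.70721435546875, 187.2882843017578) 24.348312377929688 ((322.5708312988281, 187.507568359375), (46.008331298828125, 47.61290740966797), 0.6733272075653076) [0.5347 0.234 ] [0.5334 0.232 ]
red (321.1142578125, 84.17062377929688) 28.029659271240234 ((321.5602111816406, 84.22032928466797), (51.5147819519043, 55.30830383300781), 178.40835571289062) [0.5869 0.315 ] [0.5872 0.3155]
cam [0.579 0.301 0.376] tcp px (np.float64(321.95989609050275), np.float64(248.14191546819924))
```

View pics/c3.png

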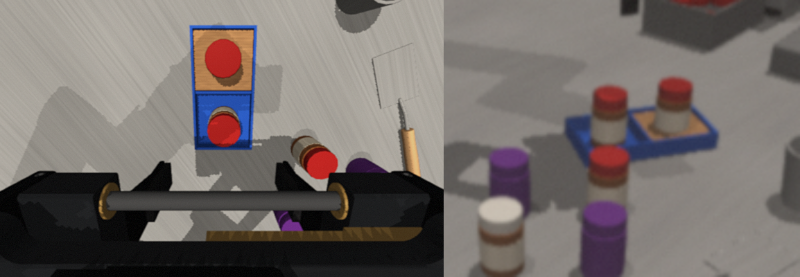

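The first jar stands upright in the blue tray at (0.5345, 0.234). Next is the second jar, with the tool turning to the yellow tray's orientation on the way.

>>> play_rows(targets=[[0, 0.0075, -0.0105, 0, 0, 0, -0.087], [0, 0.0075, -0.0105, 0, 0, 0, -0.087], [0, 0.0075, -0.0105, 0, 0, 0, -0.087], [0, 0.0075, -0.0105, 0, 0, 0, -0.087], [0, 0.0075, -0.0105, 0, 0, 0, -0.087], [0, 0.0075, -0.0105, 0, 0, 0, -0.087], [0, 0.0075, -0.0105, 0, 0, 0, -0.087], [0, 0.0075, -0.0105, 0, 0, 0, -0.087], [0, 0.0075, -0.0105, 0, 0, 0, -0.087], [0, 0, -0.0105, 0, 0, 0, -0.087], [0, 0, -0.0105, 0, 0, 0, -0.087], [0, 0, -0.0105, 0, 0, 0, -0.087]])

```text
time_s: 11.1
position: [0.6008, 0.1076, 0.2111]
tcp_rot: [[0.998, -0.064, -0.004], [-0.064, -0.998, 0.0], [-0.004, 0.0, -1.0]]
force: [0.4, -0.4, 0.3]
opening: 0.998
```

>>> play_rows(targets=[[0, -0.02, 0, 0, 0, 0, 0], [0, 0, 0, 0, 0, 0, 0], [0, 0, 0, 0, 0, 0, 0]])

```text
time_s: 11.48
position: [0.5822, 0.1081, 0.2125]
tcp_rot: [[0.998, -0.061, -0.001], [-0.061, -0.998, 0.0], [-0.001, 0.0, -1.0]]
force: [0.3, -0.2, 0.0]
opening: 1.0
```

```bash
python3 look.py w4;python3 - <<'E'
from h import *
c=bot.get_calibration('top');im=cv2.imread('pics/top0.png')
# yellow inner floor + line fits: take bright floor blob
h=cv2.cvtColor(im,cv2.COLOR_BGR2HSV)
print(h[207,450:486].tolist())
m=cv2.inRange(h,(22,130,70),(32,255,255)); 
out=cv2.resize(im[175:280,430:500],None,fx=5.5,fy=5.5,interpolation=cv2.INTER_CUBIC);cv2.imwrite('pics/y.png',out)
E
```

```text
t 11.475 p [0.5822 0.1081 0.2125] psi -3.5 open 1.000151884135683 F [ 0.29958059 -0.22342763  0.00600448] j [-0.3 28.4 87.5  0.  64.1 93.2]
red (205.09259033203125, 237.93209838867188) 24.092788696289062 ((203.21331787109375, 237.67201232910156), (39.76727294921875, 45.85761260986328), 40.65636444091797) [0.5364 0.2324] [0.5325 0.2364]
red (116.13629913330078, 194.11277770996094) 26.841705322265625 ((115.17927551269531, 194.71832275390625), (47.232574462890625, 49.86418151855469), 101.02122497558594) [0.5891 0.3128] [0.5869 0.3192]
red (322.25, 141.0) 25.150894165039062 ((321.88348388671875, 141.08412170410156), (48.12913513183594, 49.31312561035156), 169.6874237060547) [0.6289 0.1042] [0.6279 0.1042]
cam [0.663 0.103 0.375] tcp px (np.float64(320.79049607216007), np.float64(248.90189486874655))
[[27, 166, 164], [27, 165, 164], [27, 165, 164], [27, 166, 164], [27, 166, 164], [27, 166, 164], [27, 166, 164], [27, 166, 163], [27, 165, 164], [27, 166, 164], [27, 165, 164], [27, 166, 164], [27, 167, 163], [27, 166, 164], [27, 166, 164], [27, 166, 164], [27, 166, 164], [27, 166, 163], [27, 166, 164], [27, 166, 164], [27, 166, 164], [27, 166, 164], [27, 168, 164], [27, 166, 164], [27, 168, 164], [27, 166, 164], [27, 167, 163], [27, 168, 164], [27, 166, 164], [27, 166, 164], [25, 171, 163], [22, 172, 144], [22, 160, 99], [21, 157, 86], [24, 165, 113], [26, 168, 152]]
```

View pics/y.png

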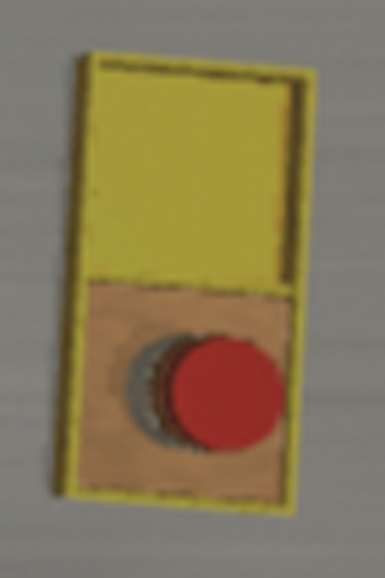

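The yellow tray's rim corners in the crop are about (90,52), (317,70), (295,515) and (68,497). The jar is at (0.628, 0.104), so I'm moving to it and descending.

>>> play_rows(targets=[[0, 0.026, -0.004, 0, 0, 0, 0], [0, 0.02, 0, -0.02, 0, 0, 0], [0, 0, 0, -0.03, 0, 0, 0], [0, 0, 0, -0.04, 0, 0, 0], [0, 0, 0, -0.04, 0, 0, 0], [0, 0, 0, -0.03, 0, 0, 0], [0, 0, 0, -0.015, 0, 0, 0], [0, 0, 0, -0.008, 0, 0, 0], [0, 0, 0, 0, 0, 0, 0]])

```text
time_s: 12.65
position: [0.6284, 0.104, 0.0305]
tcp_rot: [[0.998, -0.061, 0.001], [-0.061, -0.998, 0.0], [0.001, -0.0, -1.0]]
force: [-0.5, 0.3, 0.2]
opening: 1.0
```

```bash
python3 - <<'E'
from h import *
c=bot.get_calibration('top')
P=np.array([ray(c,(430+u/5.5-.4,175+v/5.5-.4),.026)[:2] for u,v in((90,52),(317,70),(295,515),(68,497))])
print(P.round(4),[np.linalg.norm(P[i]-P[i-1]).round(4) for i in range(4)])
ctr=P.mean(0);d=(P[0]+P[1]-P[2]-P[3]);d/=np.linalg.norm(d);print(ctr,np.degrees(np.arctan2(d[1],d[0])),'spot',ctr+.048*d,'full',ctr-.048*d)
E
```

```text
[[ 0.5978 -0.282 ]
 [ 0.5887 -0.3826]
 [ 0.394  -0.3645]
 [ 0.403  -0.2655]] [np.float64(0.1955), np.float64(0.1009), np.float64(0.1956), np.float64(0.0994)]
[ 0.49585776 -0.32364119] -5.084989447405323 spot [ 0.54366885 -0.32789559] full [ 0.44804668 -0.31938679]
```

>>> play_rows(targets=[[1, 0, 0, 0, 0, 0, 0], [1, 0, 0, 0, 0, 0, 0], [1, 0, 0, 0, 0, 0, 0], [1, 0, 0, 0, 0, 0, 0], [1, 0, 0, 0, 0, 0, 0], [1, 0, 0, 0, 0, 0, 0]])

```text
time_s: 13.4
position: [0.628, 0.1042, 0.0305]
tcp_rot: [[0.998, -0.061, 0.0], [-0.061, -0.998, 0.0], [0.0, -0.0, -1.0]]
force: [-0.4, 1.3, 2.0]
opening: 0.566
```

Gripped. The yellow spot is at (0.5437, -0.328), turned -5.1°. I'll lift well above the other jars and carry it across.

>>> play_rows(targets=[[1, 0, 0, 0.01, 0, 0, 0], [1, 0, 0, 0.02, 0, 0, 0], [1, 0, 0, 0.03, 0, 0, 0], [1, 0, 0, 0.03, 0, 0, 0], [1, 0, 0, 0.03, 0, 0, 0], [1, 0, 0, 0.02, 0, 0, 0], [1, -0.003, -0.016, 0, 0, 0, -0.007], [1, -0.006, -0.03, 0, 0, 0, -0.007], [1, -0.008, -0.04, 0, 0, 0, -0.007], [1, -0.008, -0.04, 0, 0, 0, -0.007], [1, -0.008, -0.04, 0, 0, 0, 0], [1, -0.008, -0.04, 0, 0, 0, 0]])

```text
time_s: 14.9
position: [0.5852, -0.1041, 0.1695]
tcp_rot: [[0.996, -0.09, -0.002], [-0.09, -0.996, 0.0], [-0.002, -0.0, -1.0]]
force: [-1.0, -0.2, -1.2]
opening: 0.569
```

>>> play_rows(targets=[[1, -0.008, -0.04, 0, 0, 0, 0], [1, -0.008, -0.04, 0, 0, 0, 0], [1, -0.008, -0.04, 0, 0, 0, 0], [1, -0.008, -0.04, 0, 0, 0, 0], [1, -0.007, -0.036, 0, 0, 0, 0], [1, -0.004, -0.02, 0, 0, 0, 0], [1, -0.002, -0.01, 0, 0, 0, 0], [1, 0, 0, -0.03, 0, 0, 0], [1, 0, 0, -0.02, 0, 0, 0], [1, 0, 0, 0, 0, 0, 0], [1, 0, 0, 0, 0, 0, 0]])

```text
time_s: 16.27
position: [0.5425, -0.3277, 0.1209]
tcp_rot: [[0.996, -0.088, 0.001], [-0.088, -0.996, -0.0], [0.001, 0.0, -1.0]]
force: [1.1, -0.7, -1.6]
opening: 0.568
```

```bash
python3 look.py w5; python3 - <<'E'
from h import *
a=bot.capture('scene');w=cv2.imread('pics/w5.png')
cv2.imwrite('pics/c5.png',cv2.resize(np.hstack([w,cv2.resize(a[190:330,80:260],(514,400))]),(800,277)))
E
```

```text
t 16.275 p [ 0.5425 -0.3277  0.1209] psi -5.06 open 0.5676468639442814 F [ 1.08141165 -0.74296248 -1.5760655 ] j [-41.2  37.9  85.8   0.   56.3  53.8]
red (321.5140075683594, 306.0) 53.52347183227539 ((321.9253845214844, 317.3304138183594), (30.961448669433594, 125.90835571289062), 90.02908325195312) [ 0.4737 -0.3219] [ 0.4671 -0.3213]
red (615.0, 258.5) 27.060216903686523 ((621.2794799804688, 256.74273681640625), (11.1013822555542, 61.411983489990234), 115.47411346435547) [ 0.4952 -0.541 ] [ 0.4896 -0.5501]
red (322.0, 272.0) 49.040897369384766 ((321.7223205566406, 258.3974914550781), (40.951171875, 103.10072326660156), 90.05570983886719) [ 0.5033 -0.3249] [ 0.498  -0.3245]
cam [ 0.623 -0.335  0.283] tcp px (np.float64(320.8116227854633), np.float64(248.9324433781145))
```

View pics/c5.png

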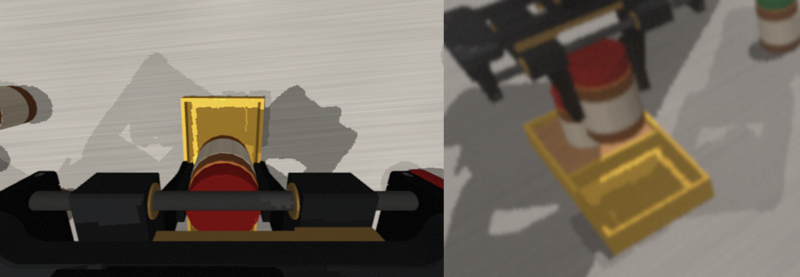

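The jar is over the compartment, centred across it, and the tool is aligned at -5.06°. Lowering now.

>>> play_rows(targets=[[1, 0.001, 0, -0.02, 0, 0, 0], [1, 0, 0, -0.025, 0, 0, 0], [1, 0, 0, -0.02, 0, 0, 0], [1, 0, 0, -0.01, 0, 0, 0], [1, 0, 0, -0.005, 0, 0, 0], [1, 0, 0, -0.0025, 0, 0, 0], [1, 0, 0, -0.0015, 0, 0, 0], [1, 0, 0, -0.001, 0, 0, 0], [1, 0, 0, 0, 0, 0, 0], [1, 0, 0, 0, 0, 0, 0]])

```text
time_s: 17.62
position: [0.543, -0.3281, 0.0355]
tcp_rot: [[0.996, -0.089, 0.0], [-0.089, -0.996, -0.0], [0.0, 0.0, -1.0]]
force: [0.1, 0.2, -1.5]
opening: 0.563
```

>>> play_rows(targets=[[1, 0, 0, -0.0005, 0, 0, 0], [1, 0, 0, -0.0005, 0, 0, 0], [1, 0, 0, 0, 0, 0, 0], [1, 0, 0, 0, 0, 0, 0]])

```text
time_s: 18.12
position: [0.5429, -0.3281, 0.0345]
tcp_rot: [[0.996, -0.089, 0.0], [-0.089, -0.996, -0.0], [0.0, 0.0, -1.0]]
force: [-0.7, -0.2, 1.8]
opening: 0.568
```

The jar is on the floor. Releasing and rising.

>>> play_rows(targets=[[1, 0, 0, -0.0003, 0, 0, 0], [0.7, 0, 0, 0, 0, 0, 0], [0.3, 0, 0, 0, 0, 0, 0], [0, 0, 0, 0, 0, 0, 0], [0, 0, 0, 0, 0, 0, 0], [0, 0, 0, 0, 0, 0, 0], [0, 0, 0, 0, 0, 0, 0]])

```text
time_s: 19.0
position: [0.5429, -0.328, 0.0338]
tcp_rot: [[0.996, -0.089, -0.0], [-0.089, -0.996, 0.0], [-0.0, -0.0, -1.0]]
force: [-0.1, -1.0, 0.3]
opening: 0.98
```

>>> play_rows(targets=[[0, 0, 0, 0.01, 0, 0, 0], [0, 0, 0, 0.03, 0, 0, 0], [0, 0, 0, 0.04, 0, 0, 0], [0, 0, 0, 0.05, 0, 0, 0], [0, 0, 0, 0.05, 0, 0, 0], [0, 0, 0, 0.03, 0, 0, 0], [0, 0, 0, 0, 0, 0, 0], [0, 0, 0, 0, 0, 0, 0], [0, 0, 0, 0, 0, 0, 0]])

```text
time_s: 20.12
position: [0.542, -0.3272, 0.242]
tcp_rot: [[0.996, -0.089, -0.003], [-0.089, -0.996, 0.003], [-0.003, -0.002, -1.0]]
force: [0.8, -0.2, 0.2]
opening: 0.999
```

```bash
python3 look.py w6; python3 - <<'E'
from h import *
a=bot.capture('scene');w=cv2.imread('pics/w6.png')
cv2.imwrite('pics/c6.png',cv2.resize(np.hstack([w,a]),(800,250)))
E
```

```text
t 20.125 p [ 0.542  -0.3272  0.242 ] psi -5.11 open 0.99925800960657 F [ 0.81390625 -0.21530315  0.20902231] j [-41.2  29.8  79.4   0.   71.   53.9]
red (321.1233825683594, 257.5779113769531) 20.670326232910156 ((320.7714538574219, 258.0053405761719), (36.46296691894531, 40.709754943847656), 105.93843078613281) [ 0.4499 -0.3184] [ 0.4451 -0.3179]
red (563.0, 241.0) 62.968345642089844 ((545.7955932617188, 232.88726806640625), (36.05801773071289, 134.27720642089844), 108.76223754882812) [ 0.4464 -0.598 ] [ 0.4415 -0.6052]
red (323.3524475097656, 179.45082092285156) 22.20406723022461 ((323.1468200683594, 179.45802307128906), (41.16548156738281, 43.563690185546875), 0.9858168363571167) [ 0.5436 -0.3293] [ 0.5414 -0.3291]
cam [ 0.623 -0.335  0.404] tcp px (np.float64(320.7869031727234), np.float64(248.9153779540061))
```

View pics/c6.png

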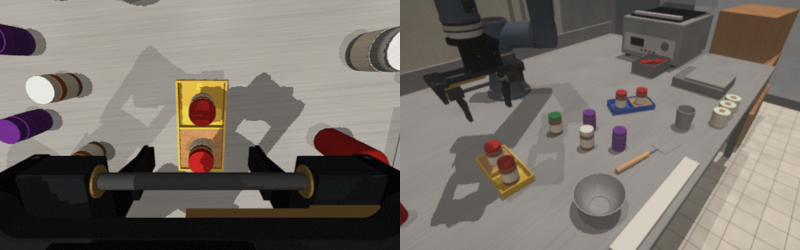

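Both trays now hold two upright red-lidded jars, the other jars are undisturbed, and the arm is clear.

```bash
python3 -c "
from rig import bot
print(bot.hand_in())"
```

```text
the job is handed in; nothing more can be done
None
```

The second round is dealt and handed in: the near red-lidded jar went into the blue tray first, then the far one into the yellow tray. Each was lowered until the wrist force showed light contact (about 2 N), then released before I moved on. The robot's clock read about 20 s, against the 51 s limit.

| Tray | Compartment centre (m) | Jar centre, wrist camera (m) |
|---|---|---|
| Blue | (0.534, 0.234) | (0.535, 0.234) |
| Yellow | (0.544, -0.328) | (0.544, -0.329) |

The last wrist and scene pictures show two upright jars in each tray. The white, green and purple jars are still standing, and the gripper was open and clear at 0.24 m. No final check failed. The only disagreements were in finding the jars: the top and wrist cameras agreed to about 2 mm apart from one wrist reading about 6 mm off in y. The scene camera was off by roughly 10 mm, so I used it only as a rough check.

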